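Hang the coffee scoop on the hook inside the utensil cabinet

ROBOT

A 6-joint arm with a two-finger parallel gripper is mounted at the origin on the work surface. World frame = base frame: x ahead of the robot, y to its left, z up, the work surface at z = 0. Lengths are in mm, angles in rad, forces in N, time in s.
With the tool pointing down it reaches from about 300 to 850 mm from the base axis. Payload 5.4 kg.
Tool frame: the origin (TCP) lies between the finger pads; the fingertips stand 17 mm ahead of it and the grasp point (between the pads) lies 2 mm behind it (ctrl.tip_extent is the distance from the TCP to the fingertips, in mm); z points along the fingers, y is the direction in which the jaws open and shut (so a half turn about z gives the same grasp; the last joint's range is limited). The gripper opens to 85 mm and grips with 20 to 120 N. Pads are 22 mm wide; open, the fingers measure 114 mm over their backs; the gripper's body (76 mm by 85 mm) begins 54 mm behind the grasp point. The pads swing forward as they close: fully open they stand 13 mm farther back than shut.
Start: joints at [-1.375, 0.158, 1.597, -0, 1.386, -0.21], TCP at [226.959, -528.295, 248.299] pointing down, gripper open.
Joint ranges: [-2.91, 2.91], [-0.94, 2.29], [0.18, 2.7], [-1.29, 4.43], [0.17, 2.64], [-3, 3]. Speed limits (rad/s): [2.57, 2.57, 3.14, 3.14, 3.14, 3.14].

INTERFACE

Orientations are given as [roll, pitch, yaw] about the fixed x, y, z axes, in that order (R = Rz(yaw) Ry(pitch) Rx(roll)).
In Python, from cell import ctrl gives the robot as it stands. The module is installed in compiled form; this text tells all that it offers.
- The arm moves only by the tool servo_tool, never from a script. Its arguments are lists of equal length, an entry for each row: "xyz": the shift along the tool's x, y, z in cm, a list of three; "twist": the turn, a rotation vector about the tool's x, y, z in degrees, a list of three; "fingers": the closure in counts, from 0 (fully open) to 255 (shut). In form: {"xyz": [[tx, ty, tz], ...], "twist": [[ax, ay, az], ...], "fingers": [fingers, ...]}. A call has 1 to 20 rows; each row shifts and turns the commanded pose from where the row before left it, along the tool's axes as they then stand; what a row does not reach is not made up. A row lasts 1/12 s, in which the tool goes at most 41.7 mm and 7.16 degrees, less where a joint would pass 70% of its speed; a pose out of reach is approached as far as the arm can. A call is refused whole if a number of a shift passes 4.17 or a number of a turn 7.16, either way. A call with a gripper value outside its range is refused whole. The fingers move at their own pace and stop on an object; "newtons" is the grip in N (left out, the last holds). Time passes only in rows, so rows that do not move let the fingers close. It gives the time, the measured TCP pose, the force and the opening at its end, in the units of the state.
- ctrl.read_state(): the state, without advancing time (a new reading comes with each control period).
- ctrl.snapshot(name): name is "scene" or "side" or "wrist"; returns a dict with "pixels" (480x640x3 uint8, red, green, blue), "depth" (480x640 float32, mm along the optical axis (not along the pixel's ray), 0 where there is no reading), "fx", "fy", "cx", "cy" (pixels), "k1" (the pictures are not rectified: a ray, as slopes to the right and down, at radius r is drawn at 1 + k1 r^2 times it, then the intrinsics apply), "rvec" (rotation vector, rad) and "tvec" (3), from world to camera coordinates, as OpenCV has them. Camera axes: x right, y down, z forward; pixel columns grow to the right and rows downward; lengths in mm; the calibration is good to about 2 mm. A picture is of the moment at which its call begins.
- ctrl.hand_in(): hands the job in, once; it reports no verdict.
Trained networks look in a picture, given as the dict that the camera call returned (one of the last four; its "shot" number tells which), for a name from the list of things; names that differ only in an ending like _2 or _b are one class to them, and where a whole thing is asked for, a point or a joint stands for the part that bears it (a point fixed in the world has none). Each returns a list of dicts, best first, with "conf" (0 to 1); they miss things now and then, are a little off and sometimes report something else, mostly with a low value. They report only what shows in the picture. A call takes as long as a camera call. They do not tell look-alikes from the thing itself.
- ctrl.look_for(picture, name): "point" ([x, y, z] in mm, in world coordinates, good to about 4 mm: the middle of the surface that is visible of it).
- ctrl.place_of(picture, name): "point" ([x, y, z] in mm, in world coordinates, good to about 4 mm: a listed point, or the origin of a listed thing).
The state is a dict: "t": time; "joint_positions": joint angles; "qd": joint speeds; "effort": joint torques, N m; "ee_pos": TCP position; "tcp_rot": TCP orientation; "wrist_force": force on the tool from outside, world axes, zero at the start; "wrist_torque": the same for the moment, N m; "finger_gap": finger opening in mm.
Only numpy, scipy, OpenCV 4.12 (cv2) and the standard library are available. Lean on these libraries where they do the work, as an engineer would, in place of code of your own. Each camera call takes 0.05 s, during which the arm holds its last target. There are 200 camera calls.

TASK

Slide the shutter of the low utensil cabinet fully aside to uncover the hook, then put the coffee scoop away: reach in with its eye under the cabinet's front header, tilting the scoop as needed to clear header and roof, lower the eye over the upturned hook and leave the scoop hanging still by its eye, with the shutter open. Leave the mug, the jar and the stack of cups as they stand.

Things in the scene. Friction and masses are not known exactly. Their poses are not given: they have to be found in the camera images.
- shutter (a joint): White sliding shutter on the cabinet's front, 148 mm wide, z 14 to 260 mm. Value in m: about 0 when it covers the cabinet's right half (-y side, in front of the hook), 0.146 when it is fully slid to the left (+y of the cabinet) and the hook's half is open. It stays where it is left; about 2 N moves it.
- shutter_handle (a point): Middle of the shutter's handle: an upright round dark bar 100 mm long, 35 mm off the shutter's face, centred on the shutter, 165 mm above the worktop; 108 mm from the cabinet's origin towards the robot and 74 mm to the right (-y) of it when shut; moves with the shutter. Can be pushed sideways with closed fingers.
- cabinet: Fixed low steel utensil cabinet, 316 mm wide, 127 deep, 335 high, open to the robot and at the back. Origin on the worktop, mid-width, 65 mm behind its front plane; x points inwards away from the robot, y left, z up. Sides 8 mm thick. Roof of wire bars, underside at z 327 mm. Bars across the back (x 42 to 54 mm): one at z 237 to 267 carries the hook, one at z 42 to 82 stops a hung bowl.
- hook_tip (a point): Top of the fixed upturned hook, 278 mm above the worktop, 62 mm behind the cabinet's front plane: dark round bar, 9 mm thick. The upright rises 19 mm above a level part that runs 36 mm back (+x) to a small plate. The tip is higher than the header's lower edge and 48 mm below the roof. Axes as the cabinet's.
- hook_seat (a point): Top of the hook's level part, 18 mm behind the upright's axis, 260 mm above the worktop: where the eye comes to rest.
- scoop_grip (a point): Point on the dark steel scoop's flat handle (12 mm wide, 6 thick), 50 mm from the bowl's axis, 31 mm above the worktop at the start, handle level. x runs along the handle from bowl to eye, z out of the bowl's mouth. Bowl 50 mm across, 34 high; handle ends 178 mm from the bowl's axis. About 0.11 kg, mostly in the bowl, on whose base it stands.
- scoop_eye (a point): Centre of the round eye at the end of the scoop's handle, 145 mm ahead of scoop_grip: a flat ring of 6 mm wire, 29 mm inside, 41 mm outside, lying in the handle's plane. Same axes as scoop_grip: x from the bowl to the eye.
- mug_mid (a point): Middle of a white mug, 76 mm across, 90 mm high; to be left alone.
- jar_mid (a point): Middle of an amber glass jar, 72 mm across, 120 mm high; to be left alone.
- cups_mid (a point): Middle of a stack of paper cups, 68 mm across, 165 mm high; to be left alone.
- header_edge (a point): Mid-width of the lower edge of the header, the 10 mm thick panel that closes the cabinet's front from here (270 mm above the worktop) up to the roof; at x = -0.060 in the cabinet. What goes in must pass below it.
There are look-alikes about, which are no part of the job. Of the things that look like the part that bears scoop_grip, take the one that is farthest to the robot's left at the start.

How it is judged (in metres and radians):
On the way, in this order (a step that is already met when the one before it is completed fails the run):
1. the shutter is slid aside, clear of the hook's half of the cabinet (value of joint shutter above 0.12 m), for 0.2 s.
2. the scoop's eye is on the hook (distance between scoop_eye and hook_seat below 0.03 m and contact force between scoop and hook above 0.2 N), for 0.2 s.
At the end, for the whole second after the job is handed in: The scoop hangs on the hook: its eye within 30 mm of the hook's seat and 220 to 258 mm above the worktop, its handle within 0.4 rad of vertical with the eye up, its weight on the hook, moving slower than 0.15 m/s; the shutter is still slid aside (more than 0.11 m) (all of step 2 and height (world z) of scoop_eye between 0.22 and 0.258 m and angle between scoop_eye's own x axis and vertical below 0.4 rad and linear speed of scoop below 0.15 m/s and value of joint shutter above 0.11 m); the robot touches nothing.
It fails at once if the mug is shifted more than 30 mm or tipped (distance of mug_mid from where it was at the start of the episode above 0.03 m or angle between mug_mid's own z axis and vertical above 0.4 rad).
It fails at once if the jar is shifted more than 30 mm or tipped (distance of jar_mid from where it was at the start of the episode above 0.03 m or angle between jar_mid's own z axis and vertical above 0.4 rad).
It fails at once if the stack of cups is shifted more than 30 mm or tipped (distance of cups_mid from where it was at the start of the episode above 0.03 m or angle between cups_mid's own z axis and vertical above 0.4 rad).
It also fails if it takes over 64 s, if anything falls off the work surface, if the arm or the gripper's body presses on something with over 40 N, if the wrist force passes 120 N, or if a joint passes its speed limit or range.

## Working session

There is one attempt and no reset: what is moved stays moved. The work goes in short steps, Python scripts to look and compute and a tool call to move; the robot and the scene stay as the last step left them, time stands still between calls to the robot, and variables do not carry over. Pictures are saved under pics/ and viewed, about 8 in all and at most 12, crops included, and the job is handed in when it is done.

Besides the shell and the picture viewer there is one more tool, called in YAML: its name, and indented under it one key for each argument. servo_tool: Moves the arm, as the interface text tells. Its arguments: {"type":"object","properties":{"xyz":{"type":"array"},"twist":{"type":"array"},"fingers":{"type":"array"},"newtons":{"type":"number"}},"required":["xyz","twist","fingers"]}

```bash
mkdir -p pics
cat > h.py <<'E'
from cell import ctrl
import numpy as np, cv2
from scipy.spatial.transform import Rotation as R
np.set_printoptions(precision=3,suppress=True)
def snap(n,save=None):
    p=ctrl.snapshot(n)
    if save: cv2.imwrite(f'pics/{save}.png',p['pixels'][:,:,::-1])
    return p
def proj(p,X):
    X=np.atleast_2d(X).astype(float); Rm=cv2.Rodrigues(np.array(p['rvec'],float))[0]
    c=X@Rm.T+np.array(p['tvec']).ravel(); s=c[:,:2]/c[:,2:]; s=s*(1+p['k1']*(s**2).sum(1,keepdims=True))
    return s*[p['fx'],p['fy']]+[p['cx'],p['cy']]
def unproj(p,u,v,d=None):
    Rm=cv2.Rodrigues(np.array(p['rvec'],float))[0]
    if d is None: d=p['depth'][int(v),int(u)]
    s0=np.array([(u-p['cx'])/p['fx'],(v-p['cy'])/p['fy']]); s=s0.copy()
    for _ in range(10): s=s0/(1+p['k1']*(s@s))
    c=np.array([s[0]*d,s[1]*d,d]); return Rm.T@(c-np.array(p['tvec']).ravel())
E
python3 - <<'E'
from h import *
s=ctrl.read_state(); print(s['ee_pos'],s['tcp_rot'],s['t'])
for n in('scene','side'):
    p=snap(n,n+'0')
    for k in ['shutter_handle','cabinet','hook_tip','hook_seat','scoop_grip','scoop_eye','mug_mid','jar_mid','cups_mid','header_edge']:
        print(n,k,[(np.round(q['point']),round(q['conf'],2),proj(p,q['point'])[0].round()) for q in ctrl.place_of(p,k)])
cv2.imwrite('pics/both.png',cv2.resize(np.vstack([cv2.imread('pics/scene0.png')]),(800,600)))
E
```

```text
[ 226.842 -527.716  247.291] [-3.14  -0.     0.406] 0.0
scene shutter_handle [(array([657.,  -6.,  -2.]), 0.74, array([282., 311.])), (array([552., -68., 166.]), 0.69, array([295., 225.]))]
scene cabinet [(array([658.,  -6.,  -0.]), 0.96, array([282., 311.]))]
scene hook_tip [(array([552., -67., 164.]), 0.39, array([296., 226.])), (array([658., -94., 277.]), 0.38, array([242., 217.]))]
scene hook_seat [(array([675., -93., 258.]), 0.43, array([236., 228.]))]
scene scoop_grip [(array([379.,  38.,  30.]), 0.68, array([383., 241.])), (array([428., 310.,  29.]), 0.57, array([462., 333.])), (array([656., -92., 277.]), 0.3, array([243., 217.]))]
scene scoop_eye [(array([570., 312.,  29.]), 0.85, array([419., 380.])), (array([322., -96.,  29.]), 0.6, array([358., 194.])), (array([427., 307.,  32.]), 0.37, array([461., 331.]))]
scene mug_mid [(array([ 379., -339.,   46.]), 0.7, array([274., 147.]))]
scene jar_mid [(array([681., 307.,  62.]), 0.71, array([382., 412.]))]
scene cups_mid [(array([ 672., -301.,   80.]), 0.74, array([188., 215.]))]
scene header_edge [(array([599., -11., 268.]), 0.8
[... 217 characters left out ...]
52, array([315., 169.]))]
side hook_seat [(array([680., -88., 256.]), 0.42, array([306., 173.]))]
side scoop_grip [(array([427., 308.,  27.]), 0.65, array([240., 403.])), (array([385.,  35.,  32.]), 0.62, array([355., 337.]))]
side scoop_eye [(array([324., -94.,  28.]), 0.97, array([414., 323.])), (array([574., 313.,  30.]), 0.57, array([196., 356.]))]
side mug_mid []
side jar_mid [(array([681., 307.,  60.]), 0.71, array([170., 315.])), (array([551., -68., 164.]), 0.71, array([337., 233.]))]
side cups_mid [(array([ 673., -297.,   83.]), 0.56, array([362., 202.])), (array([552., -69., 165.]), 0.26, array([337., 233.]))]
side header_edge [(array([602.,  -5., 268.]), 0.97, array([302., 196.]))]
```

View pics/scene0.png

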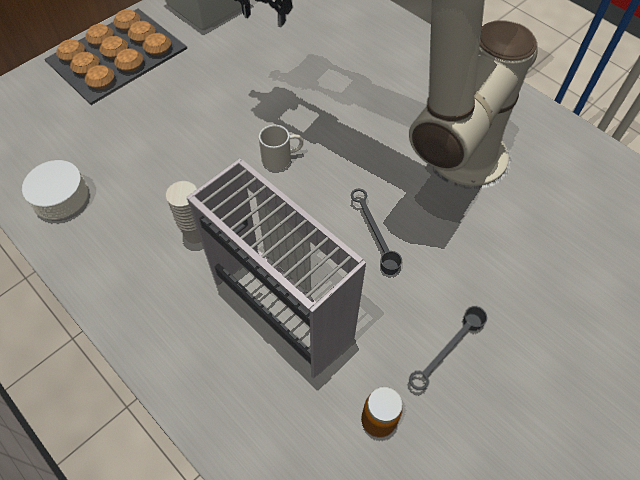

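View pics/side0.png

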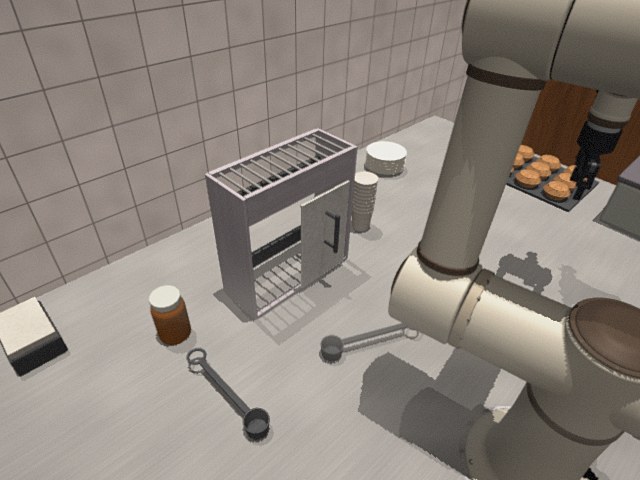

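Two look-alike scoops: A with grip at scene (462,333) / side (240,403), world y≈+309; B with grip at scene (383,241) / side (355,337), y≈+37. A is farthest to the robot's left, so A is the one. The shutter covers the cabinet's right half. Next I confirm A in a crop and fit the cabinet's yaw.

Run:
```python
from h import *
p=snap('side'); q=snap('scene')
im=q['pixels'][280:420,380:520][:,:,::-1]; cv2.imwrite('pics/cropA.png',cv2.resize(im,None,fx=4,fy=4))
def cloud(p,u0,u1,v0,v1,st=2):
    return np.array([unproj(p,u,v) for v in range(v0,v1,st) for u in range(u0,u1,st) if p['depth'][v,u]>0])
P=cloud(p,225,350,150,290)
for nm,m in (('shutter/header x',(P[:,0]>575)&(P[:,0]<610)),):
    Q=P[m]
    for _ in range(4):
        A=np.c_[Q[:,1],Q[:,2],np.ones(len(Q))]; c=np.linalg.lstsq(A,Q[:,0],rcond=None)[0]; r=Q[:,0]-A@c; Q=Q[abs(r)<max(2*np.median(abs(r)),1.5)]
    print(nm,len(Q),c,'yaw',-np.arctan(c[0]),Q.min(0),Q.max(0))
for n,pp,box in(('scene',q,(405,490,300,400)),('side',p,(180,275,340,445))):
    C=cloud(pp,*box,1); Q=C[(C[:,2]>22)&(C[:,2]<45)]; Hn=Q[(Q[:,0]>415)&(Q[:,0]<545)]
    f=np.polyfit(Hn[:,0],Hn[:,1],1); print(n,len(Q),'handle yaw',np.arctan(f[0]),'y at 428',np.polyval(f,428),'z',np.median(Hn[:,2]),'xrange',np.percentile(Q[:,0],[0.5,99.5]))
```

```text
shutter/header x 1066 [ -0.008   0.031 581.419] yaw 0.00760900441767607 [ 579.347 -156.998   -3.703] [594.543 152.695 335.475]
scene 733 handle yaw 0.02967632865737844 y at 428 308.8020571291195 z 34.11674200697907 xrange [354.542 590.267]
side 927 handle yaw 0.026104764586918613 y at 428 310.64312924384376 z 34.572382683825566 xrange [352.535 588.999]
```

View pics/cropA.png

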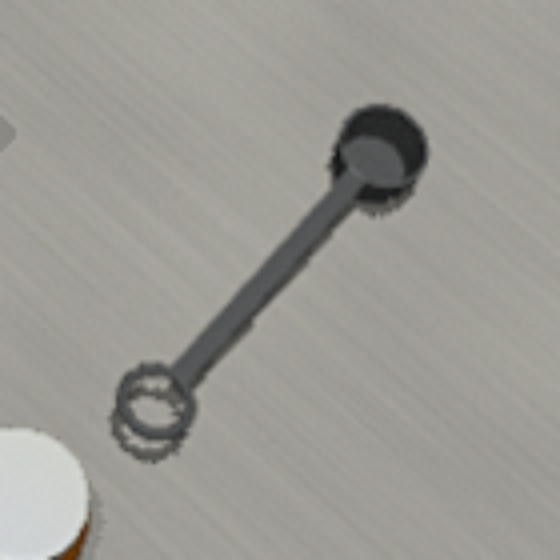

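Crop: scoop A's bowl is at top right and its ring at lower left, well separated from the jar. The depth fit gives a handle yaw of about 0.03 and a cabinet yaw of about 0. Now I approach the shutter.

servo_tool:
  xyz:
    - [0,0,0]
    - [0,0,0]
    - [0,0,0]
    - [0,0,0]
    - [2.1,-3.1,0]
    - [2.1,-3.1,0]
    - [2.1,-3.1,0]
    - [2.1,-3.1,0]
    - [2.1,-3.1,0]
    - [2.1,-3.1,0]
    - [2.1,-3.1,0]
    - [2.1,-3.1,0]
    - [2.1,-3.1,0]
    - [2.1,-3.1,0]
    - [2.1,-3.1,0]
    - [2.1,-3.1,0]
    - [2.1,-3.1,0]
  twist:
    - [0,0,5.8]
    - [0,0,5.8]
    - [0,0,5.8]
    - [0,0,5.8]
    - [0,0,0]
    - [0,0,0]
    - [0,0,0]
    - [0,6.6,0]
    - [0,6.6,0]
    - [0,6.6,0]
    - [0,6.6,0]
    - [0,6.6,0]
    - [0,6.6,0]
    - [0,0,0]
    - [0,0,0]
    - [0,0,0]
    - [0,0,0]
  fingers: [255,255,255,255,255,255,255,255,255,255,255,255,255,255,255,255,255]

```text
t: 2.62
ee_pos: [473.0, -123.8, 338.0]
tcp_rot: [3.14, -0.693, 0.0]
wrist_force: [0.8, -0.5, -0.5]
finger_gap: -0.0
```

servo_tool:
  xyz:
    - [-0.8,0,2.9]
    - [-0.8,0,2.9]
    - [-0.8,0,2.9]
    - [-0.8,0,2.9]
    - [-0.8,0,2.9]
    - [-0.8,0,2.9]
    - [0,-1.5,0]
    - [0,-1.5,0]
    - [0,-1.5,0]
    - [0,-2,0]
    - [0,-2,0]
    - [0,-2,0]
    - [0,-2,0]
    - [0,-2,0]
    - [0,-2,0]
    - [0,0,0]
  twist:
    - [0,0,0]
    - [0,0,0]
    - [0,0,0]
    - [0,0,0]
    - [0,0,0]
    - [0,0,0]
    - [0,0,0]
    - [0,0,0]
    - [0,0,0]
    - [0,0,0]
    - [0,0,0]
    - [0,0,0]
    - [0,0,0]
    - [0,0,0]
    - [0,0,0]
    - [0,0,0]
  fingers: [255,255,255,255,255,255,255,255,255,255,255,255,255,255,255,255]

```text
t: 3.95
ee_pos: [545.9, 42.7, 171.9]
tcp_rot: [-3.141, -0.69, 0.004]
wrist_force: [-0.3, 0.5, -0.9]
finger_gap: -0.4
```

Run:
```python
from h import *
p=snap('side','push')
for k in ['shutter_handle','hook_tip','hook_seat','header_edge']: print(k,[(np.round(q['point']),round(q['conf'],2)) for q in ctrl.place_of(p,k)])
```

```text
shutter_handle [(array([548.,  59., 164.]), 0.67)]
hook_tip [(array([ 378., -332.,   44.]), 0.73), (array([657., -92., 274.]), 0.55)]
hook_seat [(array([680., -88., 257.]), 0.55)]
header_edge [(array([600.,  -6., 264.]), 0.59)]
```

servo_tool:
  xyz:
    - [0,-0.6,0]
    - [0,-0.6,0]
    - [0,-0.5,0]
    - [0,0,0]
    - [0,0.6,0]
    - [0,0,-3]
    - [0,0,-3]
    - [0,0,-3]
    - [0,0,-3]
  twist:
    - [0,0,0]
    - [0,0,0]
    - [0,0,0]
    - [0,0,0]
    - [0,0,0]
    - [0,0,0]
    - [0,0,0]
    - [0,0,0]
    - [0,0,0]
  fingers: [255,255,255,255,255,255,255,255,255]

```text
t: 4.95
ee_pos: [469.2, 49.9, 265.3]
tcp_rot: [-3.141, -0.69, -0.001]
wrist_force: [1.0, -0.1, 1.3]
finger_gap: 0.2
```

Run:
```python
from h import *
p=snap('side','pushed')
for k in ['shutter_handle','hook_tip','hook_seat']: print(k,[(np.round(q['point']),round(q['conf'],2)) for q in ctrl.place_of(p,k)])
```

```text
shutter_handle [(array([549.,  58., 165.]), 0.84)]
hook_tip [(array([656., -96., 279.]), 0.35)]
hook_seat [(array([677., -95., 256.]), 0.54)]
```

View pics/pushed.png

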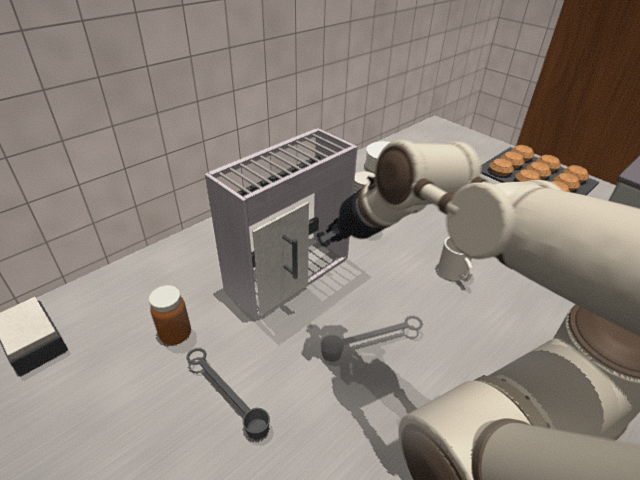

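Run:
```python
from h import *
p=snap('scene')
for k in ['shutter_handle']: print(k,[(np.round(q['point']),round(q['conf'],2)) for q in ctrl.place_of(p,k)])
```

```text
shutter_handle [(array([551.,  66., 167.]), 0.86)]
```

Run:
```python
from h import *
p=snap('side')
for v in (250,270,290):
    for u in range(228,318,2):
        if u<262 or u>294:
            X=unproj(p,u,v); print(u,X.round(0),end=' ')
    print()
```

```text
228 [663. 155. 169.] 230 [657. 153. 171.] 232 [648. 153. 178.] 234 [640. 153. 182.] 236 [632. 153. 188.] 238 [626. 152. 191.] 240 [619. 151. 195.] 242 [611. 151. 200.] 244 [601. 153. 208.] 246 [595. 152. 211.] 248 [589. 151. 214.] 250 [590. 146. 211.] 252 [797.   6.  -2.] 254 [583. 141. 212.] 256 [580. 139. 213.] 258 [581. 133. 209.] 260 [579. 129. 208.] 296 [541.  66. 196.] 298 [582.  25. 146.] 300 [583.  18. 141.] 302 [583.  12. 138.] 304 [584.   5. 134.] 306 [584.  -1. 130.] 308 [585.  -8. 126.] 310 [ 690. -113.   -2.] 312 [ 682. -114.    2.] 314 [ 682. -121.   -1.] 316 [ 679. -125.   -2.] 
228 [676. 154. 100.] 230 [669. 153. 105.] 232 [660. 153. 111.] 234 [653. 153. 116.] 236 [642. 153. 123.] 238 [633. 154. 130.] 240 [626. 153. 134.] 242 [620. 152. 138.] 244 [610. 153. 145.] 246 [604. 152. 150.] 248 [596. 152. 155.] 250 [588. 152. 161.] 252 [590. 146. 156.] 254 [728.  51.  -1.] 256 [584. 140. 155.] 258 [583. 136. 154.] 260 [581. 132. 153.] 296 [541.  66. 140.] 298 [582.  25.  85.] 300 [582.  19.  81.] 302 [584.  11.  75.] 304 [583.   5.  72.] 306 [584.  -2.  66.] 308 [633. -54.  -1.] 310 [631. -59.  -3.] 312 [626. -61.  -0.] 314 [622. -65.  -0.] 316 [619. -69.  -0.] 
228 [692. 154.  23.] 230 [681. 154.  31.] 232 [672. 154.  39.] 234 [663. 154.  45.] 236 [653. 154.  53.] 238 [645. 154.  59.] 240 [639. 152.  61.] 242 [629. 153.  71.] 244 [618. 154.  80.] 246 [612. 153.  84.] 248 [606. 151.  86.] 250 [596. 152.  95.] 252 [591. 151.  98.] 254 [589. 147.  97.] 256 [665.  92.   1.] 258 [584. 140.  96.] 260 [581. 137.  96.] 296 [581.  33.  24.] 298 [584.  24.  16.] 300 [591.  11.   1.] 302 [587.   8.   2.] 304 [584.   5.   3.] 306 [583.  -1.  -1.] 308 [580.  -6.  -2.] 310 [575.  -8.   1.] 312 [574. -13.  -2.] 314 [570. -17.  -2.] 316 [567. -21.  -3.]
```

Depth check: the shutter now spans y from -6 to 142 and the cabinet side is at 153, so it is fully open. Next, the scoop.

servo_tool:
  xyz:
    - [0,-3.7,0]
    - [0,-3.7,0]
    - [0,-3.7,0]
    - [0,-3.7,0]
    - [0,-3.7,0]
    - [0,-3.7,0]
    - [0,-3.7,0]
    - [-2.1,0,0]
    - [-2.1,0,0]
    - [0,0,3.4]
    - [0,0,3.4]
    - [0,0,3.4]
    - [0,0,3.4]
    - [0,0,3.4]
    - [0,0,0]
  twist:
    - [0,-6.6,0]
    - [0,-6.6,0]
    - [0,-6.6,0]
    - [0,-6.6,0]
    - [0,-6.6,0]
    - [0,-6.6,0]
    - [0,0,-1.6]
    - [0,0,0]
    - [0,0,0]
    - [0,0,0]
    - [0,0,0]
    - [0,0,0]
    - [0,0,0]
    - [0,0,0]
    - [0,0,0]
  fingers: [0,0,0,0,0,0,0,0,0,0,0,0,0,0,0]

```text
t: 6.55
ee_pos: [424.2, 301.1, 85.2]
tcp_rot: [3.138, 0.0, 0.03]
wrist_force: [-0.6, -0.9, -0.7]
finger_gap: 85.0
```

Run:
```python
from h import *
p=snap('wrist','wr'); s=ctrl.read_state(); print(s['ee_pos'],s['tcp_rot'],s['joint_positions'])
for k in ['scoop_grip','scoop_eye']: print(k,[(np.round(q['point']),round(q['conf'],2)) for q in ctrl.place_of(p,k)])
```

```text
[426.434 302.039  89.074] [ 3.139 -0.005  0.03 ] [ 0.387  0.209  1.878 -0.004  1.05   1.93 ]
scoop_grip [(array([426., 310.,  28.]), 0.62)]
scoop_eye []
```

servo_tool:
  xyz:
    - [0.1,-0.8,1.5]
    - [0,0,2]
    - [0,0,1.5]
    - [0,0,0.8]
    - [0,0,0]
    - [0,0,0]
    - [0,0,0]
    - [0,0,0]
    - [0,0,0]
    - [0,0,0]
    - [0,0,0]
    - [0,0,0]
  twist:
    - [0,0,0]
    - [0,0,0]
    - [0,0,0]
    - [0,0,0]
    - [0,0,0]
    - [0,0,0]
    - [0,0,0]
    - [0,0,0]
    - [0,0,0]
    - [0,0,0]
    - [0,0,0]
    - [0,0,0]
  fingers: [0,0,0,0,0,255,255,255,255,255,255,255]
  newtons: 50

```text
t: 7.7
ee_pos: [432.2, 311.9, 36.9]
tcp_rot: [-3.139, -0.017, 0.03]
wrist_force: [0.4, 0.5, 1.7]
finger_gap: 10.2
```

Run:
```python
from h import *
for _ in range(3):
    p=snap('scene'); s=ctrl.read_state(); print(s['ee_pos'],s['tcp_rot'],s['finger_gap'],s['wrist_force'],s['t'])
print([(q['point'],q['conf']) for q in ctrl.place_of(p,'scoop_eye')])
```

```text
[432.28  311.93   36.899] [-3.139 -0.017  0.03 ] 10.442202539545644 [-1.022  0.393  1.118] 7.75
[432.262 311.911  36.851] [-3.139 -0.017  0.03 ] 10.203997811087618 [0.41  0.084 1.788] 7.8
[432.297 311.925  36.846] [-3.139 -0.017  0.03 ] 10.395403406957707 [-0.189  0.994  1.829] 7.85
[([571.1, 316.4, 30.9], 0.86), ([325.0, -92.2, 28.1], 0.66)]
```

servo_tool:
  xyz:
    - [0,0,-1.5]
    - [0,0,-3]
    - [0,0,-3]
    - [0,0,-3]
    - [0,0,-3]
    - [0,0,-3]
    - [0,0,0]
    - [0,0,0]
    - [0,0,0]
    - [0,0,0]
    - [0,0,0]
    - [0,0,0]
    - [0,0,0]
    - [0,0,0]
    - [0,0,0]
  twist:
    - [0,0,0]
    - [0,0,0]
    - [0,0,0]
    - [0,0,0]
    - [0,0,0]
    - [0,0,1.7]
    - [0,6.9,0]
    - [0,6.9,0]
    - [0,6.9,0]
    - [0,6.9,0]
    - [0,6.9,0]
    - [0,6.9,0]
    - [0,6.9,0]
    - [0,6.9,0]
    - [0,0,0]
  fingers: [255,255,255,255,255,255,255,255,255,255,255,255,255,255,255]

```text
t: 9.15
ee_pos: [429.4, 301.6, 207.6]
tcp_rot: [3.124, -0.892, 0.018]
wrist_force: [-0.1, -1.3, -1.6]
finger_gap: 9.7
```

Run:
```python
from h import *
p=snap('scene','lift'); s=ctrl.read_state(); print(s['ee_pos'],s['tcp_rot'],s['finger_gap'],s['joint_positions'],s['t'])
r=R.from_euler('xyz',s['tcp_rot']); print(r.apply([139,0,6])+s['ee_pos'])
print([(q['point'],q['conf']) for q in ctrl.place_of(p,'scoop_eye')])
```

```text
[430.223 302.138 208.47 ] [ 3.131 -0.889  0.009] 10.618993198961665 [ 0.64  -0.24   2.292 -1.044  0.57   2.971] 9.2
[522.442 302.929 312.643]
[([324.1, -87.5, 27.6], 0.76), ([523.0, 305.4, 311.6], 0.71)]
```

servo_tool:
  xyz:
    - [0,3.6,0]
    - [0,3.6,0]
    - [0,3.6,0]
    - [0,3.6,0]
    - [0,3.6,0]
    - [0,3.6,0]
    - [0,3.6,0]
    - [0,3.6,0]
    - [0,3.6,0]
    - [0,3.6,0]
    - [0,3.6,0]
    - [0,0,0]
    - [0,0,0]
  twist:
    - [0,0,0]
    - [0,0,0]
    - [0,0,0]
    - [0,0,0]
    - [0,0,0]
    - [0,0,0]
    - [0,0,0]
    - [0,0,0]
    - [0,0,0]
    - [0,0,0]
    - [0,0,0]
    - [0,0,0]
    - [0,0,0]
  fingers: [255,255,255,255,255,255,255,255,255,255,255,255,255]

```text
t: 10.33
ee_pos: [437.2, 41.8, 196.6]
tcp_rot: [3.128, -0.853, -0.019]
wrist_force: [-0.4, 0.5, -1.2]
finger_gap: 9.8
```

```bash
cat > st.py <<'E'
from h import *
p=snap('scene','s1'); s=ctrl.read_state(); print(s['ee_pos'],s['tcp_rot'],s['finger_gap'],s['joint_positions'],s['t'],s['wrist_force'])
r=R.from_euler('xyz',s['tcp_rot']); print('eye pred',r.apply([139,0,6])+s['ee_pos'],'toolx',r.apply([1,0,0]),'tooly',r.apply([0,1,0]))
q2=snap('side','s2')
for p in(p,q2):
  for k in ['scoop_eye','hook_tip','hook_seat']: print(k,[(q['point'],round(q['conf'],2)) for q in ctrl.place_of(p,k)])
E
python3 st.py
```

```text
[436.839  43.286 196.284] [ 3.128 -0.852 -0.015] 10.534354110075254 [-0.334 -0.938  2.689  0.406  0.6    1.017] 10.3833 [-0.616  1.48  -1.763]
eye pred [532.871  41.72  296.944] toolx [ 0.658 -0.01   0.753] tooly [-0.026 -1.     0.009]
scoop_eye [([531.9, 41.9, 296.0], 0.92), ([325.7, -90.7, 26.2], 0.59)]
hook_tip [([657.7, -90.0, 277.5], 0.53)]
hook_seat [([674.4, -94.0, 255.8], 0.61)]
scoop_eye [([536.6, 45.2, 294.7], 0.89), ([325.4, -91.9, 31.7], 0.78), ([674.3, -298.8, 81.3], 0.2)]
hook_tip [([660.9, -94.8, 276.3], 0.46)]
hook_seat [([677.3, -92.4, 257.7], 0.48)]
```

servo_tool:
  xyz:
    - [-0.6,0,-0.2]
    - [-0.7,0,-0.5]
    - [-0.7,0,-0.5]
    - [-0.7,0,-0.5]
    - [-0.7,0,-0.4]
    - [0,3.4,0]
    - [0,3.4,0]
    - [0,3.4,0]
    - [0,3.3,0]
    - [0,0,0]
  twist:
    - [0,-5,0]
    - [0,-5,0]
    - [0,-5,0]
    - [0,-5,0]
    - [0,-4,0]
    - [0,0,0]
    - [0,0,0]
    - [0,0,0]
    - [0,0,0]
    - [0,0,0]
  fingers: [255,255,255,255,255,255,255,255,255,255]

```text
t: 11.57
ee_pos: [393.9, -95.7, 193.1]
tcp_rot: [3.126, -0.433, -0.025]
wrist_force: [-0.9, 0.9, -0.9]
finger_gap: 10.7
```

```bash
python3 st.py
```

```text
[393.773 -93.019 192.461] [ 3.129 -0.432 -0.024] 10.320861303932523 [-0.738 -0.673  2.435  0.309  1.058  0.751] 11.6167 [ 0.557  0.042 -1.81 ]
eye pred [522.471 -96.222 245.22 ] toolx [ 0.908 -0.022  0.419] tooly [-0.03  -0.999  0.011]
scoop_eye [([324.1, -96.5, 25.6], 0.9), ([656.2, -6.9, 0.5], 0.75), ([521.7, -98.5, 242.8], 0.72)]
hook_tip [([655.6, -93.8, 277.3], 0.54)]
hook_seat [([674.4, -94.5, 259.2], 0.63)]
scoop_eye [([526.0, -92.9, 244.9], 0.65)]
hook_tip [([660.8, -94.0, 274.2], 0.5)]
hook_seat [([677.4, -88.1, 258.0], 0.51)]
```

servo_tool:
  xyz:
    - [0,0,0]
    - [2.2,0,1]
    - [2.2,0,1]
    - [2.2,0,1]
    - [2.2,0,1]
    - [0,0,0]
    - [0,0,0]
  twist:
    - [0.6,0,-1.3]
    - [0,0,0]
    - [0,0,0]
    - [0,0,0]
    - [0,0,0]
    - [0,0,0]
    - [0,0,0]
  fingers: [255,255,255,255,255,255,255]

```text
t: 12.55
ee_pos: [490.8, -88.6, 191.7]
tcp_rot: [3.131, -0.43, 0.009]
wrist_force: [-0.4, -0.4, -2.4]
finger_gap: 10.0
```

```bash
python3 st.py
```

```text
[490.145 -88.78  191.706] [ 3.131 -0.43   0.008] 10.16049849828476 [-0.551 -0.304  2.202  0.277  0.887  0.877] 12.6 [-0.452  0.476 -1.293]
eye pred [619.006 -87.751 244.154] toolx [0.909 0.008 0.417] tooly [ 0.004 -1.     0.01 ]
scoop_eye [([322.9, -89.3, 29.7], 0.95), ([618.6, -81.1, 244.8], 0.69)]
hook_tip [([657.5, -94.4, 278.9], 0.51)]
hook_seat [([677.5, -92.3, 258.6], 0.43)]
scoop_eye [([324.2, -87.0, 28.5], 0.94), ([622.3, -85.4, 240.7], 0.77)]
hook_tip [([658.2, -92.0, 275.6], 0.55), ([683.0, 304.8, 60.0], 0.52)]
hook_seat [([676.7, -86.9, 256.4], 0.45)]
```

servo_tool:
  xyz:
    - [0.6,0.1,0.3]
    - [0.6,0.1,0.3]
    - [0.6,0.1,0.4]
    - [0.6,0.1,0.4]
    - [0.5,0.1,0.4]
    - [0,0,0]
    - [0,0,0]
  twist:
    - [0,3.5,0]
    - [0,3.5,0]
    - [0,3.5,0]
    - [0,3.5,0]
    - [0,3.5,0]
    - [0,0,0]
    - [0,0,0]
  fingers: [255,255,255,255,255,255,255]

```text
t: 13.53
ee_pos: [523.9, -95.0, 191.7]
tcp_rot: [3.128, -0.734, 0.01]
wrist_force: [0.0, -0.3, -0.2]
finger_gap: 10.6
```

```bash
python3 st.py; python3 -c "
import cv2,numpy as np
a=cv2.imread('pics/s1.png')[170:290,180:340];b=cv2.imread('pics/s2.png')[130:250,230:390]
cv2.imwrite('pics/c1.png',np.hstack([cv2.resize(x,(400,300),interpolation=2) for x in(a,b)]))"
```

```text
[524.377 -95.095 192.39 ] [ 3.127 -0.735  0.011] 10.325246473121611 [-0.63  -0.353  2.34   0.706  0.644  0.47 ] 13.5833 [-0.259  0.182 -1.137]
eye pred [631.489 -94.001 281.175] toolx [0.742 0.008 0.671] tooly [ 0.001 -1.     0.011]
scoop_eye [([633.4, -88.8, 277.0], 0.78), ([324.8, -92.8, 28.5], 0.7)]
hook_tip [([654.5, -92.6, 278.9], 0.51)]
hook_seat [([672.8, -94.0, 257.1], 0.67)]
scoop_eye [([323.2, -91.0, 30.5], 0.73)]
hook_tip [([659.3, -94.6, 277.5], 0.61), ([682.2, 306.2, 60.1], 0.34)]
hook_seat [([680.6, -92.5, 256.4], 0.45)]
```

View pics/c1.png

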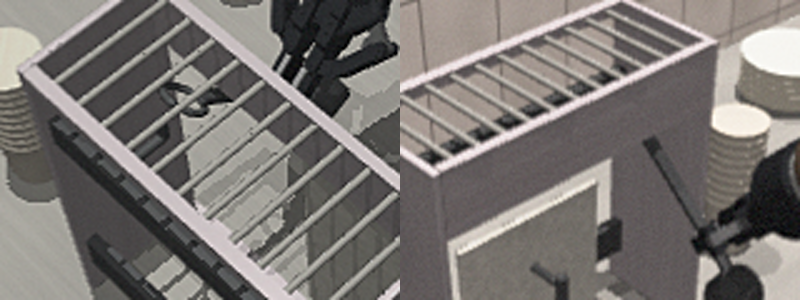

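The crop shows the eye inside under the roof bars near the hook (left half, about (185,95)), with the handle passing under the header (right half, about (650,145)). Now over the tip and partly down.

servo_tool:
  xyz:
    - [0.4,0,-0.4]
    - [1,0,0.9]
    - [1,0,0.9]
    - [0,0,0]
    - [0,0,0]
    - [-0.3,0,0.4]
    - [-0.4,0,0.4]
    - [-0.3,0,0.4]
    - [-0.3,0,0.3]
    - [0,0,0]
    - [0,0,0]
  twist:
    - [0,0,0]
    - [0,0,0]
    - [0,0,0]
    - [0,0,0]
    - [0,0,0]
    - [0,0,0]
    - [0,0,0]
    - [0,0,0]
    - [0,0,0]
    - [0,0,0]
    - [0,0,0]
  fingers: [255,255,255,255,255,255,255,255,255,255,255]

```text
t: 14.85
ee_pos: [551.8, -94.9, 177.5]
tcp_rot: [3.128, -0.736, 0.01]
wrist_force: [-0.2, -0.2, -0.6]
finger_gap: 10.5
```

```bash
python3 st.py; python3 -c "
import cv2,numpy as np
a=cv2.imread('pics/s1.png')[190:250,210:290]
cv2.imwrite('pics/c2.png',cv2.resize(a,(800,600),interpolation=2))"
```

```text
[552.124 -95.053 177.963] [ 3.127 -0.736  0.011] 10.22706225028177 [-0.584 -0.23   2.281  0.743  0.569  0.45 ] 14.9 [-0.089  0.066 -0.83 ]
eye pred [659.144 -93.978 266.86 ] toolx [0.741 0.008 0.672] tooly [ 0.001 -1.     0.01 ]
scoop_eye [([326.1, -91.4, 25.5], 0.98), ([661.3, -90.8, 264.0], 0.63)]
hook_tip [([657.2, -89.3, 275.9], 0.53), ([677.3, -92.0, 257.9], 0.26)]
hook_seat [([676.5, -93.1, 257.5], 0.63)]
scoop_eye [([326.5, -91.1, 27.1], 0.94)]
hook_tip [([660.4, -93.1, 274.6], 0.38)]
hook_seat [([380.7, -335.0, 44.5], 0.74), ([677.7, -91.0, 255.5], 0.5)]
```

View pics/c2.png

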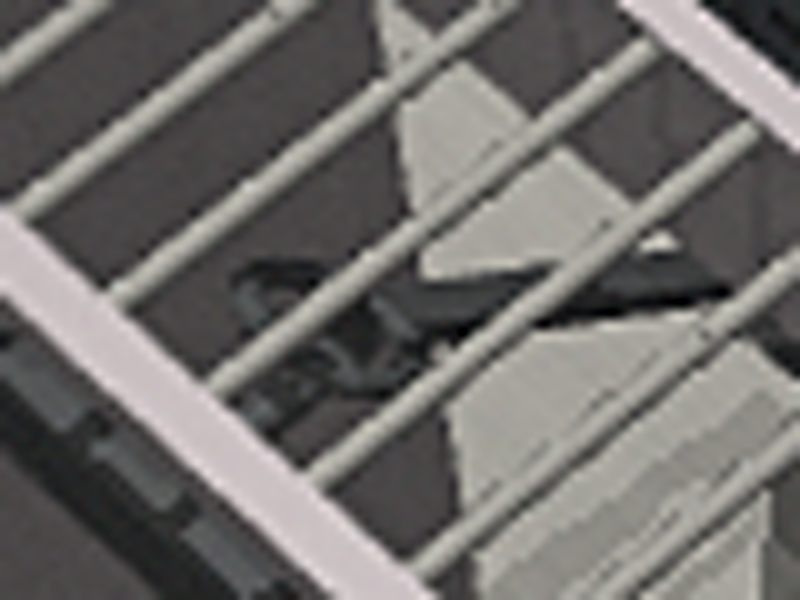

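The ring appears to encircle the tip (dark upright at about (300,370)) and there is no contact force. I'll keep lowering it onto the seat.

servo_tool:
  xyz:
    - [-0.3,0,0.4]
    - [-0.3,0,0.4]
    - [-0.3,0,0.4]
    - [-0.2,0,0.2]
    - [0,0,0]
    - [0,0,0]
  twist:
    - [0,0,0]
    - [0,0,0]
    - [0,0,0]
    - [0,0,0]
    - [0,0,0]
    - [0,0,0]
  fingers: [255,255,255,255,255,255]

```text
t: 15.75
ee_pos: [553.6, -95.3, 160.4]
tcp_rot: [3.127, -0.737, 0.011]
wrist_force: [-0.7, -0.5, 0.3]
finger_gap: 10.2
```

```bash
python3 st.py
```

```text
[553.557 -95.286 160.426] [ 3.127 -0.737  0.011] 10.199458759400073 [-0.582 -0.189  2.288  0.797  0.533  0.387] 15.8 [-0.202 -0.198  0.425]
eye pred [660.552 -94.165 249.351] toolx [0.741 0.008 0.672] tooly [ 0.002 -1.     0.011]
scoop_eye [([326.2, -91.6, 28.6], 0.73), ([661.0, -89.6, 251.7], 0.51)]
hook_tip [([655.1, -94.8, 280.0], 0.38)]
hook_seat [([675.7, -93.2, 257.3], 0.52)]
scoop_eye [([327.7, -90.8, 28.9], 0.68)]
hook_tip [([659.3, -7.2, -1.2], 0.65), ([661.2, -91.1, 276.9], 0.47)]
hook_seat [([678.4, -90.7, 256.2], 0.46)]
```

Run:
```python
from h import *
s=ctrl.read_state(); x,_,z=s['ee_pos']; th=-s['tcp_rot'][1]; t0=th
for i in range(1,7):
    t=t0+i*np.radians(5.5); E=np.array([660.5+1.25*i,261.3-17.5*np.sin(t)])
    T=E-np.array([139*np.cos(t)+6*np.sin(t),139*np.sin(t)-6*np.cos(t)]); d=T-[x,z]
    print(np.degrees(t),T,'row cm',np.array([d@[np.cos(th),np.sin(th)],d@[np.sin(th),-np.cos(th)]])/10); x,z=T; th=t
```

```text
47.70605569513101 [563.774 149.574] row cm [0.03  1.497]
53.20605569513101 [574.943 139.569] row cm [0.012 1.499]
58.70605569513101 [586.922 130.685] row cm [0.006 1.491]
64.20605569513101 [599.614 123.004] row cm [0.003 1.484]
69.70605569513101 [612.912 116.596] row cm [0.002 1.476]
75.20605569513101 [626.706 111.52 ] row cm [0.002 1.47 ]
```

Half-speed rows, with a check in the middle.

servo_tool:
  xyz:
    - [0,0,0.75]
    - [0,0,0.75]
    - [0,0,0.75]
    - [0,0,0.75]
    - [0,0,0.75]
    - [0,0,0.75]
    - [0,0,0]
  twist:
    - [0,2.75,0]
    - [0,2.75,0]
    - [0,2.75,0]
    - [0,2.75,0]
    - [0,2.75,0]
    - [0,2.75,0]
    - [0,0,0]
  fingers: [255,255,255,255,255,255,255]

```text
t: 16.73
ee_pos: [587.3, -95.2, 130.9]
tcp_rot: [3.127, -1.023, 0.014]
wrist_force: [1.8, 0.1, 3.4]
finger_gap: 10.5
```

```bash
python3 st.py
```

```text
[587.153 -95.256 131.206] [ 3.126 -1.02   0.015] 10.66104197727335 [-0.615  0.003  2.356  1.821  0.53  -0.649] 16.7833 [ 0.183 -0.592  0.707]
eye pred [665.017 -94.154 246.502] toolx [0.523 0.008 0.852] tooly [ 0.002 -1.     0.008]
scoop_eye [([661.4, -91.3, 247.7], 0.9), ([325.4, -90.6, 29.4], 0.85)]
hook_tip [([654.8, -92.2, 278.4], 0.54)]
hook_seat [([673.3, -93.1, 257.3], 0.47)]
scoop_eye []
hook_tip [([658.0, -91.8, 279.1], 0.49)]
hook_seat [([678.2, -88.2, 258.6], 0.45)]
```

servo_tool:
  xyz:
    - [0,0,0.75]
    - [0,0,0.75]
    - [0,0,0.75]
    - [0,0,0.75]
    - [0,0,0.75]
    - [0,0,0.7]
    - [0,0,0]
    - [0,0,0]
    - [0,0,0]
  twist:
    - [0,2.75,0]
    - [0,2.75,0]
    - [0,2.75,0]
    - [0,2.75,0]
    - [0,2.75,0]
    - [0,2.75,0]
    - [0,0,0]
    - [0,0,0]
    - [0,0,0]
  fingers: [255,255,255,255,255,255,255,255,255]

```text
t: 17.88
ee_pos: [627.1, -95.3, 112.9]
tcp_rot: [3.101, -1.306, 0.041]
wrist_force: [0.3, 0.7, 0.1]
finger_gap: 10.4
```

```bash
python3 st.py; python3 -c "
import cv2,numpy as np
a=cv2.imread('pics/s1.png')[170:290,180:340];b=cv2.imread('pics/s2.png')[130:310,230:430]
cv2.imwrite('pics/c3.png',np.hstack([cv2.resize(a,(480,360),interpolation=2),cv2.resize(b,(320,360))]))"
```

```text
[626.967 -95.303 112.899] [ 3.101 -1.306  0.042] 9.827961200054247 [-0.605  0.331  2.293  2.368  0.902 -1.215] 17.9333 [-0.221 -0.845 -0.381]
eye pred [669.039 -93.792 245.506] toolx [0.261 0.011 0.965] tooly [ 0.002 -1.     0.011]
scoop_eye [([325.4, -92.0, 28.5], 0.74), ([669.5, -90.6, 247.4], 0.63), ([633.0, -96.2, 107.8], 0.33)]
hook_tip [([654.9, -95.7, 280.6], 0.64)]
hook_seat [([676.7, -94.7, 256.6], 0.55)]
scoop_eye []
hook_tip [([659.7, -8.2, -2.2], 0.61), ([658.4, -91.9, 277.0], 0.53), ([598.5, -7.3, 266.4], 0.24)]
hook_seat [([676.3, -92.6, 259.4], 0.43)]
```

View pics/c3.png

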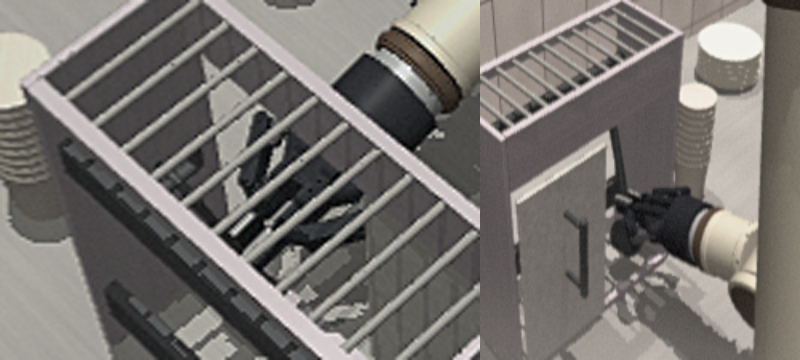

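The eye is on the hook's seat (669,-94,246) with the handle at about 75°. I'll release with a modest opening, then back out.

servo_tool:
  xyz:
    - [0,0,0]
    - [0,0,0]
    - [0,0,0]
    - [0,0,0]
    - [0,0,0]
    - [0,0,-1]
    - [0,0,-1]
    - [0,0,-2]
    - [0,0,-3]
    - [0,0,-3]
    - [0,0,-3]
    - [0,0,-3]
    - [0,0,0]
    - [0,0,0]
  twist:
    - [0,0,0]
    - [0,0,0]
    - [0,0,0]
    - [0,0,0]
    - [0,0,0]
    - [0,0,0]
    - [0,0,0]
    - [0,0,0]
    - [0,0,0]
    - [0,0,0]
    - [0,0,0]
    - [0,0,0]
    - [0,0,0]
    - [0,0,0]
  fingers: [190,170,150,130,130,130,130,130,130,130,130,130,130,130]

```text
t: 19.45
ee_pos: [483.7, -102.9, 151.9]
tcp_rot: [3.092, -1.311, 0.051]
wrist_force: [0.6, 0.4, -1.0]
finger_gap: 41.4
```

```bash
python3 st.py
python3 - <<'E'
from h import *
w=snap('wrist','w1')
for n in ('scoop_eye','scoop_grip'): print(n,[(q['point'],round(q['conf'],2)) for q in ctrl.place_of(w,n)])
a=cv2.imread('pics/s2.png')[110:350,200:520];b=cv2.imread('pics/w1.png')
cv2.imwrite('pics/c4.png',np.hstack([cv2.resize(a,(400,300)),cv2.resize(b,(400,300))]))
E
```

```text
[ 483.391 -101.017  150.534] [ 3.104 -1.309  0.042] 41.78160649705716 [-1.013 -0.161  2.696  1.89   1.044 -0.986] 19.5 [0.843 0.617 0.191]
eye pred [525.091 -99.508 283.258] toolx [0.258 0.011 0.966] tooly [ 0.005 -1.     0.01 ]
scoop_eye [([673.9, -89.1, 244.0], 0.88), ([321.9, -90.8, 26.1], 0.62)]
hook_tip [([652.7, -94.6, 278.3], 0.5)]
hook_seat [([676.2, -92.3, 257.6], 0.45)]
scoop_eye []
hook_tip [([658.7, -93.5, 275.8], 0.39)]
hook_seat [([676.8, -90.3, 256.8], 0.52), ([678.9, -300.5, 81.1], 0.36)]
scoop_eye []
scoop_grip [([651.2, -96.3, 101.3], 0.87)]
```

View pics/c4.png

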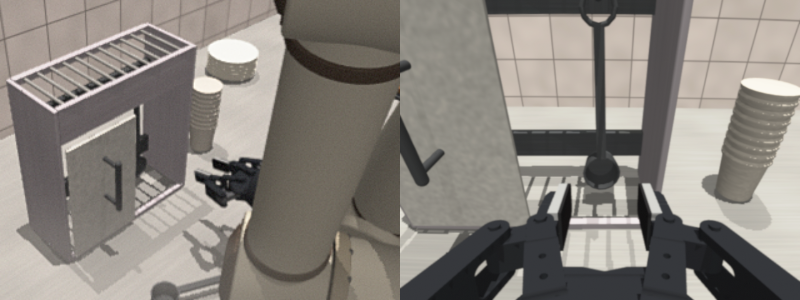

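The wrist view shows the scoop hanging by its ring (about (598,10)) with the bowl at (602,170) and the gripper clear. I'll let it settle, check it again, and hand in.

servo_tool:
  xyz:
    - [0,0,0]
    - [0,0,0]
    - [0,0,0]
    - [0,0,0]
    - [0,0,0]
    - [0,0,0]
    - [0,0,0]
    - [0,0,0]
    - [0,0,0]
    - [0,0,0]
    - [0,0,0]
    - [0,0,0]
    - [0,0,0]
    - [0,0,0]
    - [0,0,0]
    - [0,0,0]
    - [0,0,0]
    - [0,0,0]
    - [0,0,0]
    - [0,0,0]
  twist:
    - [0,0,0]
    - [0,0,0]
    - [0,0,0]
    - [0,0,0]
    - [0,0,0]
    - [0,0,0]
    - [0,0,0]
    - [0,0,0]
    - [0,0,0]
    - [0,0,0]
    - [0,0,0]
    - [0,0,0]
    - [0,0,0]
    - [0,0,0]
    - [0,0,0]
    - [0,0,0]
    - [0,0,0]
    - [0,0,0]
    - [0,0,0]
    - [0,0,0]
  fingers: [130,130,130,130,130,130,130,130,130,130,130,130,130,130,130,130,130,130,130,130]

```text
t: 21.67
ee_pos: [483.5, -100.7, 150.5]
tcp_rot: [3.106, -1.309, 0.04]
wrist_force: [-0.2, -0.2, 0.9]
finger_gap: 41.8
```

Run:
```python
from h import *
ims=[]
for i in range(4):
    w=snap('wrist'); ims.append(w['pixels'].astype(int)); print([(q['point'],round(q['conf'],2)) for q in ctrl.place_of(w,'scoop_grip')][:1])
print('max diff pixels',[int((abs(a-b).max(2)>30).sum()) for a,b in zip(ims,ims[1:])])
p=snap('scene')
for k in('scoop_eye','mug_mid','jar_mid','cups_mid','shutter_handle'): print(k,[(q['point'],round(q['conf'],2)) for q in ctrl.place_of(p,k)])
print(ctrl.read_state()['wrist_force'])
```

```text
[([655.8, -95.2, 102.1], 0.89)]
[([653.3, -91.5, 100.7], 0.79)]
[([659.3, -97.2, 102.1], 0.73)]
[([663.9, -95.8, 99.3], 0.87)]
max diff pixels [53, 391, 461]
scoop_eye [([670.2, -89.0, 247.1], 0.76), ([324.3, -91.8, 25.4], 0.74)]
mug_mid [([380.6, -338.3, 44.0], 0.96)]
jar_mid [([682.9, 306.8, 62.9], 0.66)]
cups_mid [([546.6, 61.2, 165.1], 0.7), ([674.6, -300.2, 79.3], 0.69)]
shutter_handle [([551.0, 61.7, 167.1], 0.61)]
[ 0.437  0.226 -0.014]
```

Still swinging a little, so I'll wait longer.

servo_tool:
  xyz:
    - [0,0,0]
    - [0,0,0]
    - [0,0,0]
    - [0,0,0]
    - [0,0,0]
    - [0,0,0]
    - [0,0,0]
    - [0,0,0]
    - [0,0,0]
    - [0,0,0]
    - [0,0,0]
    - [0,0,0]
    - [0,0,0]
    - [0,0,0]
    - [0,0,0]
    - [0,0,0]
    - [0,0,0]
    - [0,0,0]
    - [0,0,0]
    - [0,0,0]
  twist:
    - [0,0,0]
    - [0,0,0]
    - [0,0,0]
    - [0,0,0]
    - [0,0,0]
    - [0,0,0]
    - [0,0,0]
    - [0,0,0]
    - [0,0,0]
    - [0,0,0]
    - [0,0,0]
    - [0,0,0]
    - [0,0,0]
    - [0,0,0]
    - [0,0,0]
    - [0,0,0]
    - [0,0,0]
    - [0,0,0]
    - [0,0,0]
    - [0,0,0]
  fingers: [130,130,130,130,130,130,130,130,130,130,130,130,130,130,130,130,130,130,130,130]

```text
t: 24.03
ee_pos: [483.5, -100.6, 150.4]
tcp_rot: [3.106, -1.309, 0.041]
wrist_force: [-0.0, 0.9, -0.1]
finger_gap: 42.2
```

servo_tool:
  xyz:
    - [0,0,0]
    - [0,0,0]
    - [0,0,0]
    - [0,0,0]
    - [0,0,0]
    - [0,0,0]
    - [0,0,0]
    - [0,0,0]
    - [0,0,0]
    - [0,0,0]
    - [0,0,0]
    - [0,0,0]
    - [0,0,0]
    - [0,0,0]
    - [0,0,0]
    - [0,0,0]
    - [0,0,0]
    - [0,0,0]
    - [0,0,0]
    - [0,0,0]
  twist:
    - [0,0,0]
    - [0,0,0]
    - [0,0,0]
    - [0,0,0]
    - [0,0,0]
    - [0,0,0]
    - [0,0,0]
    - [0,0,0]
    - [0,0,0]
    - [0,0,0]
    - [0,0,0]
    - [0,0,0]
    - [0,0,0]
    - [0,0,0]
    - [0,0,0]
    - [0,0,0]
    - [0,0,0]
    - [0,0,0]
    - [0,0,0]
    - [0,0,0]
  fingers: [130,130,130,130,130,130,130,130,130,130,130,130,130,130,130,130,130,130,130,130]

```text
t: 25.7
ee_pos: [483.5, -100.7, 150.4]
tcp_rot: [3.106, -1.309, 0.04]
wrist_force: [0.2, 0.8, 0.6]
finger_gap: 42.0
```

servo_tool:
  xyz:
    - [0,0,0]
    - [0,0,0]
    - [0,0,0]
    - [0,0,0]
    - [0,0,0]
    - [0,0,0]
    - [0,0,0]
    - [0,0,0]
    - [0,0,0]
    - [0,0,0]
    - [0,0,0]
    - [0,0,0]
    - [0,0,0]
    - [0,0,0]
    - [0,0,0]
    - [0,0,0]
    - [0,0,0]
    - [0,0,0]
    - [0,0,0]
    - [0,0,0]
  twist:
    - [0,0,0]
    - [0,0,0]
    - [0,0,0]
    - [0,0,0]
    - [0,0,0]
    - [0,0,0]
    - [0,0,0]
    - [0,0,0]
    - [0,0,0]
    - [0,0,0]
    - [0,0,0]
    - [0,0,0]
    - [0,0,0]
    - [0,0,0]
    - [0,0,0]
    - [0,0,0]
    - [0,0,0]
    - [0,0,0]
    - [0,0,0]
    - [0,0,0]
  fingers: [130,130,130,130,130,130,130,130,130,130,130,130,130,130,130,130,130,130,130,130]

```text
t: 27.37
ee_pos: [483.5, -100.7, 150.5]
tcp_rot: [3.106, -1.309, 0.041]
wrist_force: [-0.8, -0.4, 0.0]
finger_gap: 41.3
```

Run:
```python
from h import *
ims=[];pts=[]
for i in range(14):
    w=snap('wrist'); ims.append(w['pixels'].astype(int)); q=ctrl.look_for(w,'scoop_grip')
    # handle depth near the grip, measured directly
    u,v=proj(w,[655,-94,110])[0]; d=w['depth'][int(v)-3:int(v)+4,int(u)-15:int(u)+16]; pts.append(d[d>0].min())
print('diff',[int((abs(a-b).max(2)>30).sum()) for a,b in zip(ims,ims[1:])]); print(np.array(pts)); print(ctrl.read_state()['t'])
```

```text
diff [0, 0, 0, 0, 0, 0, 0, 0, 0, 0, 0, 0, 0]
[309.109 309.958 310.045 310.219 309.053 310.21  309.717 309.93  309.51
 309.83  309.413 309.868 309.778 309.906]
28.7667
```

The scoop is at rest, so I'm handing in.

```bash
python3 -c "
from cell import ctrl
print(ctrl.hand_in())"
```

```text
the job is handed in; nothing more can be done
None
```

The shutter is slid open, the leftmost scoop hangs by its eye on the hook, and the job was handed in at about 29 s. No verdict is reported back.

**How it went:** I pushed the shutter aside by its handle and picked the scoop up by its handle. I tilted it under the header, passed the eye over the hook tip, pivoted it to about 75°, released it and backed the gripper out.

**Last checks:**
- **Scoop:** the eye measured about (670–674, -89, 244–247) mm, within 20 mm of the hook's seat. The handle was about 0.16 rad from vertical shortly after release. It was still swinging slightly at 22 s, and 14 wrist pictures taken from 27 to 29 s showed no change between them.
- **Contact force:** I could not measure the force on the hook directly. It shows only in that the scoop hangs free of the gripper.
- **Shutter:** the depth edges put it at about 0.146 m, fully open. The network's handle point read lower, about 0.127–0.135 m of travel. Both are above the 0.12 m limit.
- **Mug, jar and cups:** all were within a few millimetres of where they started.
- **Robot:** wrist force was about 0 N and the gripper was clear of everything.

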